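# Set the stop screw on a valve assembly stand

## Task

Lay the blue setting block on the stand's anvil, between the two low rails and up against the back stop, so that one end lies under the stop screw. Then, with the orange driver, turn the stop screw gently down (clockwise) until its sprung foot just drags on the block and the dial's pointer stands in the green sector, never running it into the red; turn the screw with the driver only, not the fingers. Lean the driver back in its blue rack as it stood and leave everything else on the bench where it is.

Things in the scene. Friction and masses are not known exactly. Their poses are not given: they have to be found in the camera images.
- stand: Green C-shaped stand fixed to the bench. Origin on the bench under the screw's axis; x points into the throat, to the column; z up. Base plate 210 x 130 mm (x -100 to +110), its top (the anvil) 15 mm up. Arm carrying the screw: 50 mm wide, x -28 to +72, 88 to 112 mm above the bench. Column x +60 to +105. White dial 76 mm across riding with the screw above the column, centre x = +85, up to 140 mm up.
- anvil (a point): Point on the anvil (15 mm above the bench) below the screw; axes as the stand's. Two low rails (x -33 to +17, inner faces y = +-23 mm, 9 mm tall) guide the block. Back stop: face at x = +22 mm, 20 mm tall. The block lies lengthwise along x, far end at the back stop, so its centre is then at x = -33 mm.
- slot (a point): Centre of the top of the stop screw's brass head (48 mm across); its x axis runs along the slot, z up the screw. The slot is a pocket open at the top, 32 mm long (x), 10 mm wide (y), 12 mm deep, with a black floor. At joint stop_turn 0 this point is 160 mm above the bench; it sinks as the screw is turned down. A half turn gives the same slot.
- stop_turn (a joint): Turn of the stop screw, rad, positive clockwise seen from above, which lowers it: 30 mm per full turn (4.77 mm/rad, a fast thread). It stays where it is left; about 0.15 Nm turns it. Range 0 to 3.8, starts 0.2 to 1.0.
- foot (a point): Centre of the underside of the screw's sprung brass foot (18 mm across). At stop_turn 0, unpressed, 69 mm above the bench, that is 9 mm over a 45 mm block on the anvil.
- drag_foot (a joint): How far the foot is pushed up into the screw against its spring, m: 0 hangs free; about 0.8 N to start, then 1 N per mm. Green sector of the dial = 0.001 to 0.004; the red begins at 0.006.
- pointer (a joint): Dial pointer, rad, 0.35 rad per mm that the foot is pushed in, clockwise from above; at 0 it points to the stand's +y. Green 0.35 to 1.40, red above 2.1.
- driver: Driver 175 mm long, 0.16 to 0.25 kg. Origin at the middle of the blade's tip, z up the shaft to the handle. Blade 24 mm long, width along y (22 x 4 mm for the first 8 mm, then 26 x 6 mm), square 14 mm steel shaft to z = 101 mm, square orange handle 26 x 26 mm from z = 101 to 175 mm, sides along x and y. Starts leaning in the rack.
- rack: Blue rack fixed to the bench, plate 130 x 110 mm, origin on the bench at its middle. An open trough leans 30 degrees from vertical, top towards the rack's -x, holding the driver: 38 mm between side walls that reach 54 mm up the driver. It is open on its upper (+x) side; its floor lies under the shaft, and a narrow rest under the handle's lowest 17 mm.
- rack_seat (a point): Where the driver's origin is when the driver is seated in the rack; its axes are then those of the driver: z up the leaning trough, x out of its open side, y across it.
- blue_block: Blue setting block, 110 (x) x 30 (y) x 45 mm (z), 0.3 to 0.5 kg. Origin at the centre of its underside. Either end may go in.
- red_block: Red block, 110 x 30 x 38 mm: not for this job. Origin at the centre of its underside, length along x.
- grey_block: Bare aluminium block, 110 x 30 x 52 mm: not for this job. Origin at the centre of its underside, length along x.
- valve: Black valve body with a brass outlet, 125 mm tall, 52 mm across; origin at the centre of its underside. Leave alone.
- oil_can: Closed can with a yellow label, 56 mm across, 130 mm tall; origin at the centre of its underside. Leave alone.
- tub: Yellow open tub, 80 mm across, 60 mm tall; origin at the centre of its underside. Leave alone.
- wrench: Steel wrench lying flat, its length along x. Leave alone.
- coupling: Brass ring coupling, 50 mm across, 35 mm tall; origin at the centre of its underside. Leave alone.
- hammer: Hammer lying flat, its handle along x. Leave alone.
Things that resemble listed ones, but are neither listed nor needed, are in the scene too. Of the things like the driver, leave any that is pink or purple; of the rest the larger one is meant.

How it is judged (in metres and radians):
On the way, in this order (a step that is already met when the one before it is completed fails the run):
1. the blue block lies on the anvil between the rails at the back stop, released (x of blue_block in the frame of stand between -0.048 and -0.027 m and z of blue_block in the frame of stand between 0.011 and 0.019 m and angle between the x axis of blue_block and the x axis of stand, either way round below 0.2 rad and contact force between the fingers and blue_block below 0.3 N and y of blue_block in the frame of stand between -0.012 and 0.012 m), for 0.2 s.
2. the screw is turned down until its foot drags on the block, pointer in the green (value of joint drag_foot between 0.001 and 0.004 m), for 0.2 s.
At the end, for the whole second after the job is handed in: Blue block flat on the anvil between the rails, far end within 15 mm of the back stop, within 0.2 rad of the stand's x; foot pushed in 1 to 4 mm (pointer in the green); driver at rest in the rack, tip within 15 mm of its seat, shaft within 0.2 rad of the trough (all of step 2 and x of blue_block in the frame of stand between -0.048 and -0.027 m and y of blue_block in the frame of stand between -0.012 and 0.012 m and z of blue_block in the frame of stand between 0.011 and 0.019 m and angle between the x axis of blue_block and the x axis of stand, either way round below 0.2 rad and distance between driver and rack_seat below 0.015 m and angle between the z axis of driver and the z axis of rack_seat, either way round below 0.2 rad and linear speed of each of driver, blue_block below 0.02 m/s); the robot touches nothing.
It fails at once if the pointer ran into the red: foot pushed in more than 6 mm (value of joint drag_foot above 0.006 m).
It fails at once if the stop screw was pushed or turned with the fingers (contact force between the fingers and stop_turn above 2 N).
It fails at once if a bystander was moved more than 30 mm (distance of any of red_block, grey_block, valve, oil_can, tub, wrench, coupling, hammer from where it was at the start of the episode above 0.03 m).
It also fails if it takes over 72 s, if anything falls off the work surface, if the arm or the gripper's body presses on something with over 40 N, if the wrist force passes 120 N, or if a joint passes its speed limit or range.

## Robot

A 7-joint arm with a two-finger parallel gripper is mounted at the origin on the work surface. World frame = base frame: x ahead of the robot, y to its left, z up, the work surface at z = 0. Lengths are in mm, angles in rad, forces in N, time in s.
With the tool pointing down it reaches from about 400 to 850 mm from the base axis. Payload 6.9 kg.
Tool frame: the origin (TCP) lies midway between the tips of the shut fingers; the grasp point (between the pads) lies 19 mm behind it; z points along the fingers, y is the line along which they close (so a half turn about z gives the same grasp; the last joint's range is limited). The gripper opens to 85 mm and grips with 20 to 120 N. Pads are 22 mm wide; open, the fingers measure 114 mm over their backs; the gripper's body (76 mm by 85 mm) begins 54 mm behind the grasp point. The pads swing forward as they close: fully open they stand 13 mm farther back than shut.
Start: joints at [1.335, 0.507, -0.238, 1.5, 0.126, 1.149, -0.155], TCP at [208.871, -589.054, 231.275] pointing down, gripper open.
Joint ranges: [-3.08, 3.08], [-0.24, 2.05], [-1.43, 1.35], [0, 2.5], [-1.52, 4.66], [0.17, 1.96], [-2.89, 2.89]. Speed limits (rad/s): [2.39, 2.39, 3.14, 3.14, 3.14, 3.14, 3.14].

## Interface

Orientations are given as a rotation vector (axis times angle).
In Python, from workcell import r, effector, inverse_kinematics, sensors, optics, finish_job gives the robot as it stands. Calls block until the motion is done:
- r.move_ptp(position, orientation): joint-space move of the TCP to a pose.
- r.move_linear(position, rate=150, orientation=None, max_force=None): straight line of the TCP; orientation=None keeps the orientation; rate is the mean speed in mm/s. With max_force (N) it stops when the force on the tool has changed by that much, and returns True; else False.
- r.goto_joints(angles): joint-space move.
- effector.move_gripper(opening): opening from 0.0 (shut) to 1.0 (fully open); the grip force is fixed at half the most; returns when the fingers have stopped.
- r.dwell(seconds).
- inverse_kinematics(position, orientation): joint angles nearest the present ones, or None.
- sensors.observe(): the state.
- optics.read_camera(name): name is "scene" or "top" or "wrist"; returns a dict with "img" (420x560x3 uint8, red, green, blue), "mtx" (3x3 intrinsics, pixels), "origin" and "orientation" of the camera in the world. Camera axes: x right, y up, looking along -z (the intrinsics and any distortion apply to the point x, -y, -z); pixel columns grow to the right and rows downward; lengths in mm; the calibration is good to about 2 mm. A picture is of the moment at which its call begins. There is no depth.
A pose or a line that the arm cannot do raises r.PlanningError and nothing moves.
- finish_job(): hands the job in; it is judged then, once.
The state is a dict: "time": time; "joints": joint angles; "dq": joint speeds; "joint_efforts": joint torques, N m; "tcp_pos": TCP position; "orientation": TCP orientation; "wrist_force": force on the tool from outside, world axes, zero at the start; "wrist_torque": the same for the moment, N m; "gripper_width": opening from 0.0 (shut) to 1.0 (fully open); "grip_force": force on a finger pad.
Only numpy, scipy, OpenCV 4.12 (cv2) and the standard library are available. Lean on these libraries where they do the work, as an engineer would, in place of code of your own. Each camera call takes 0.05 s, during which the arm holds its last target. There are 200 camera calls.

## Working session

There is one attempt and no reset: what is moved stays moved. The work goes in short steps, each a Python script; the robot and the scene stay as the last script left them, time stands still between calls to the robot, and variables do not carry over. Pictures are saved under pics/ and viewed, at most 11 in all, crops included, and the job is handed in when it is done.

```bash
ls; mkdir -p pics; python3 - <<'E'
from workcell import *
import cv2, numpy as np
for n in ["scene","top"]:
    c=optics.read_camera(n); cv2.imwrite(f"pics/{n}0.png",c["img"][:,:,::-1]); print(n,{k:np.round(v,4).tolist() for k,v in c.items() if k!="img"}, c.keys())
print(sensors.observe())
E
```

```text
pics
scene {'mtx': [[490.3917, 0.0, 288.346], [0.0, 490.3917, 209.2608], [0.0, 0.0, 1.0]], 'origin': [1382.0035, -185.0989, 1233.8091], 'orientation': [0.6095, 0.423, 1.127]} dict_keys(['img', 'mtx', 'origin', 'orientation'])
top {'mtx': [[413.5519, 0.0, 282.2145], [0.0, 413.5519, 206.9238], [0.0, 0.0, 1.0]], 'origin': [321.7691, 138.7617, 1223.2027], 'orientation': [0.1457, -0.1346, -1.5501]} dict_keys(['img', 'mtx', 'origin', 'orientation'])
{'time': 0.1, 'joints': array([ 1.33548489,  0.50822399, -0.23754604,  1.50100982,  0.12571608,
        1.14890449, -0.15483699]), 'dq': array([ 9.67642150e-05, -2.12700222e-03,  3.53965738e-04, -2.00178942e-03,
       -1.10225458e-04, -1.37506201e-03,  1.30424049e-03]), 'joint_efforts': array([-4.08232037e-03, -6.21837330e+01, -2.19495624e+00, -2.50209260e+01,
        1.23696137e-02,  7.68779515e-03, -1.82827279e-05]), 'tcp_pos': array([ 208.69437476, -588.66208391,  230.54355948]), 'orientation': array([-3.09458878e+00, -5.32486189e-01,  4.72821150e-04]), 'wrist_force': array([0.35256836, 0.94020859, 0.49562323]), 'wrist_torque': array([-0.01457895,  0.01228974,  0.03076692]), 'grip_force': 0.0, 'gripper_width': 0.9984817156660352}
```

View pics/scene0.png

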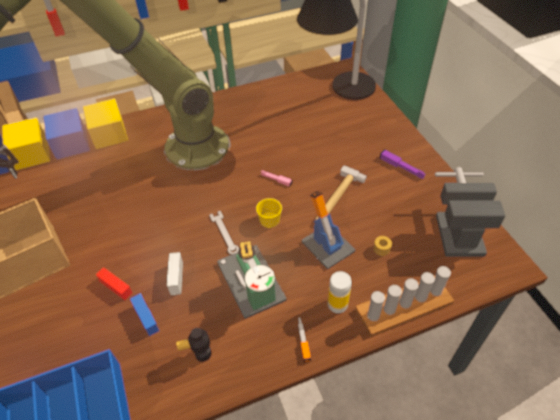

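View pics/top0.png

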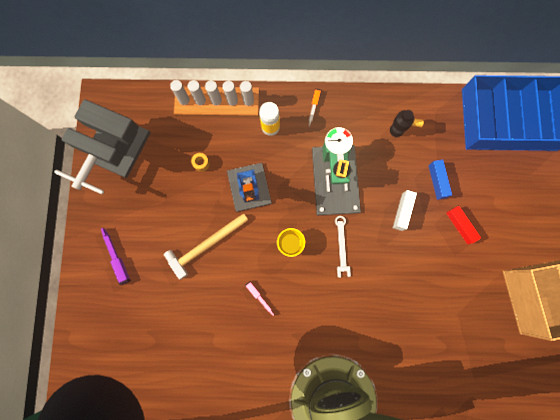

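Top view candidates. Driver: the orange handle in the blue rack (248,185), a small orange screwdriver (315,105), one purple (115,257) and one pink (260,298). I choose the larger orange one in the rack. Blue block: (441,180), as against the blue tray (515,112) and the red block (465,225). The stand is at (337,180).

```bash
cat > h.py <<'E'
import numpy as np, cv2
from scipy.spatial.transform import Rotation as R
from workcell import *
def proj(c,P):
    P=np.atleast_2d(P).astype(float); q=R.from_rotvec(c["orientation"]).inv().apply(P-np.array(c["origin"]))
    M=np.array(c["mtx"]); return np.c_[M[0,2]+M[0,0]*q[:,0]/-q[:,2], M[1,2]+M[1,1]*-q[:,1]/-q[:,2]]
def plane(c,uv,z):
    uv=np.atleast_2d(uv).astype(float); M=np.array(c["mtx"])
    d=np.c_[(uv[:,0]-M[0,2])/M[0,0],-(uv[:,1]-M[1,2])/M[1,1],-np.ones(len(uv))]
    d=R.from_rotvec(c["orientation"]).apply(d); o=np.array(c["origin"]); t=(z-o[2])/d[:,2]
    return o+d*t[:,None]
E
python3 - <<'E'
from h import *
import pickle
c=optics.read_camera("top"); s=optics.read_camera("scene"); pickle.dump((c,s),open("cs.pkl","wb"))
print(plane(c,[[441,180],[248,185],[337,210],[333,395]],0).round())
cv2.imwrite("pics/topc.png",cv2.resize(c["img"][115:255,218:468,::-1],None,fx=3.2,fy=3.2,interpolation=cv2.INTER_CUBIC))
cv2.imwrite("pics/scc.png",cv2.resize(s["img"][180:340,125:365,::-1],None,fx=3.3,fy=3.3,interpolation=cv2.INTER_CUBIC))
E
```

```text
[[ 633. -331.    0.]
 [ 609.  254.    0.]
 [ 536.  -15.    0.]
 [  15.   -0.    0.]]
```

View pics/topc.png

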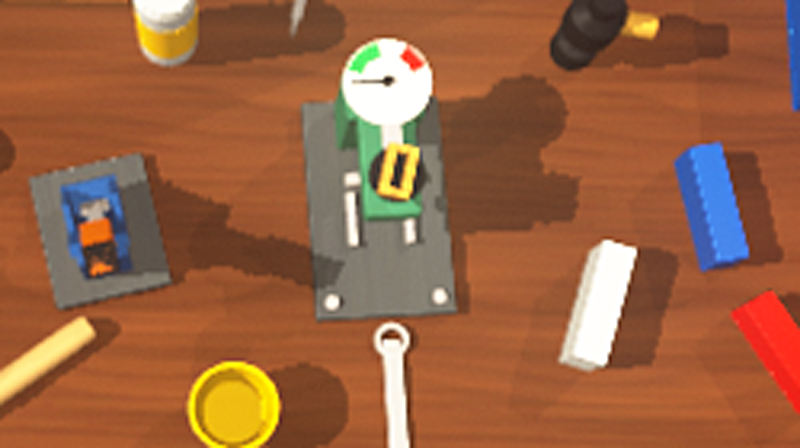

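View pics/scc.png

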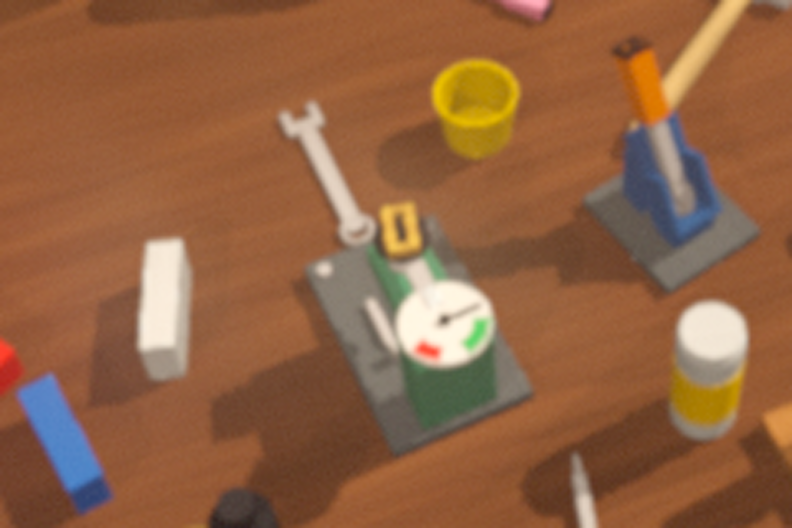

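The top crop shows the stand with its throat towards the robot, the pointer on +y, the brass slot head at crop (398,172) and the driver leaning towards the robot in the rack. The blue block lies alone at crop (712,207). I'll fit the poses from both views.

```bash
cat > fit.py <<'E'
from h import *
import pickle
from scipy.optimize import least_squares
c,s=pickle.load(open("cs.pkl","rb"))
T=lambda p:np.array(p)/3.2+[218,115]-.34
S=lambda p:np.array(p)/3.3+[125,180]-.35
def tr(p,P): return np.c_[R.from_euler('z',p[2]).apply(P)+[p[0],p[1],0]]
def fit(obs,p0,zfree=False):
    def f(p):
        e=[]
        for cam,px,P in obs:
            P=np.array(P,float)
            if zfree: P=P*[1,1,0]+[0,0,p[3]]
            e+=[(proj(cam,tr(p,P))-px).ravel()]
        return np.concatenate(e)
    q=least_squares(f,p0,loss='soft_l1'); print(q.x.round(3),f(q.x).round(1)); return q.x
st=fit([(c,T([[303,104],[455,312],[318,319]]),[[110,65,15],[-100,-65,15],[-100,65,15]]),
     (s,S([[307,268],[403,448],[532,388]]),[[-100,-65,15],[110,-65,15],[110,65,15]])],[640,-15,0])
rk=fit([(c,T([[30,178],[140,155],[172,283],[60,307]]),[[65,55,8],[65,-55,8],[-65,-55,8],[-65,55,8]]),
     (s,S([[585,202],[670,288],[757,228]]),[[-65,-55,8],[65,-55,8],[65,55,8]])],[610,254,0,8],True)
h=[[55,15,45],[55,-15,45],[-55,-15,45],[-55,15,45]]
bl=fit([(c,T([[722,143],[747,260],[690,149]]),[[55,-15,45],[-55,-15,45],[55,15,45]]),
     (s,S([[20,388],[48,375],[103,478],[75,490]]),[[-55,-15,45],[-55,15,45],[55,15,45],[55,-15,45]])],[633,-331,.2])
# handle end: driver (0,0,175) top centre: T(100,265), S(633,47)
print(proj(c,tr(rk,[[0,0,0],[40,0,0]]))) 
E
python3 fit.py; python3 - <<'E'
from h import *
# move over block with tilted gripper for look
p=[560,-331,260]
try:
    t=sensors.observe()["time"]; r.move_ptp(p,(R.from_euler('z',0.2)*R.from_euler('y',-.35)*R.from_euler('x',np.pi)).as_rotvec())
except Exception as e: print(e)
o=sensors.observe(); print(o["time"]-t,o["tcp_pos"],o["orientation"],o["joints"].round(2))
w=optics.read_camera("wrist"); cv2.imwrite("pics/w1.png",w["img"][:,:,::-1]); print(w["origin"],w["orientation"],w["mtx"])
import pickle; pickle.dump(w,open("w1.pkl","wb"))
E
```

```text
[ 6.2195e+02 -8.6220e+00  8.2000e-02] [-1.5  0.1  0.3  0.1 -0.7  0.8 -0.8 -0.3 -1.7  1.6  1.5  0.6]
[6.00665e+02 2.50077e+02 2.58000e-01 1.33370e+01] [-0.6  0.3  0.4 -1.   0.4 -0.1 -0.6  1.1 -1.4 -1.1 -0.1  0.8  1.3  0.5]
[ 6.27209e+02 -3.17176e+02  1.73000e-01] [-0.4  0.3  0.3 -0.2 -0.4 -0.1 -0.3  0.7  1.5 -0.4 -0.  -1.2 -2.2  0.7]
[[249.32841515 187.66152132]
 [246.37102701 175.23916164]]
1.5833000000000002 [ 559.10473571 -332.60302927  259.74326545] [-3.04599632 -0.3026427  -0.53721415] [ 0.9   0.42 -0.38  1.65 -0.11  0.85 -0.75]
[ 587.12889301 -327.44546827  421.79232205] [ 0.01952442 -0.0170263  -1.37307654] [[298.04805854   0.         279.26518297]
 [  0.         298.04805854 209.4482809 ]
 [  0.           0.           1.        ]]
```

View pics/w1.png

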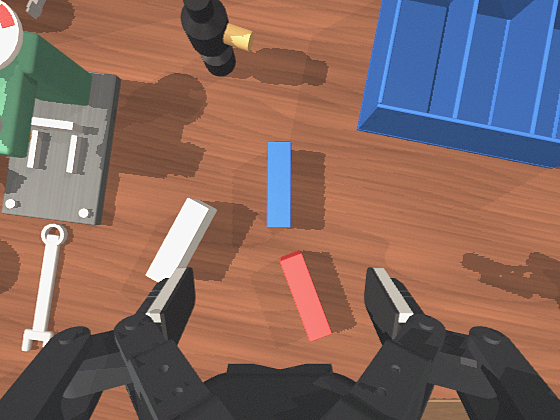

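The wrist view shows the blue block's top face at (268..291, 142..228). The red block's nearest end is at (290,255) and the grey block's corner at (215,207), so there is room for a part-opened gripper. I'll refit and grasp.

```bash
cat >> fit.py <<'E'
w=pickle.load(open("w1.pkl","rb")); print('---')
st=fit([(w,np.array([[118.5,75],[97,224],[3,212]]),[[110,-65,15],[-100,-65,15],[-100,65,15]])]*2+[(c,T([[303,104],[455,312],[318,319]]),[[110,65,15],[-100,-65,15],[-100,65,15]]),
     (s,S([[307,268],[403,448],[532,388]]),[[-100,-65,15],[110,-65,15],[110,65,15]])],[640,-15,0])
bl=fit([(w,np.array([[268,142],[291,142],[290.5,228],[267.5,228]]),[[55,15,45],[55,-15,45],[-55,-15,45],[-55,15,45]])],[633,-331,.2])
E
python3 fit.py | sed -n '/---/,$p'
```

```text
---
[ 6.22924e+02 -1.39590e+01  7.10000e-02] [-0.3 -1.6 -0.3  0.5 -0.7  0.4 -0.3 -1.6 -0.3  0.5 -0.7  0.4  0.6 -0.4
  1.7  0.1  0.7  0.3 -2.1  0.2 -3.9  2.6 -0.4  1.9]
[ 6.26588e+02 -3.19807e+02  1.92000e-01] [-0.3 -0.4  0.3 -0.2  0.4  0.4 -0.4  0.2]
```

```bash
cat >> h.py <<'E'
def ori(yaw,tilt): return (R.from_euler('z',yaw)*R.from_euler('y',-tilt)*R.from_euler('x',np.pi))
def loc(p,P): return R.from_euler('z',p[2]).apply(P)+[p[0],p[1],0]
E
python3 - <<'E'
from h import *
b=[626.6,-319.8,.192]; st=[622.5,-12,.075]
O=ori(b[2],.35); A=O.apply([0,0,-1])
tcp=loc(b,[-40+6.5,0,10.5])
effector.move_gripper(0.8)
r.move_ptp(tcp+A*90,O.as_rotvec())
print(r.move_linear(tcp,rate=120,max_force=15))
effector.move_gripper(0.0)
o=sensors.observe(); print(o["gripper_width"],o["grip_force"],o["tcp_pos"],tcp)
r.move_linear(tcp+[0,0,100],rate=150)
O2=ori(st[2],.35)
q=loc(st,[-150-33-40+6.5,0,130])
r.move_ptp(q,O2.as_rotvec())
o=sensors.observe(); print(o["time"],o["tcp_pos"],q,o["gripper_width"])
w=optics.read_camera("wrist"); cv2.imwrite("pics/w2.png",w["img"][:,:,::-1])
import pickle; pickle.dump((w,optics.read_camera("top"),optics.read_camera("scene")),open("w2.pkl","wb"))
E
```

```text
False
0.34588135991118646 60.37498354911804 [ 593.79528122 -326.35242522   11.38054775] [ 593.71557746 -326.19255457   10.5       ]
6.4083 [407.63214639 -28.50012697 130.14211503] [406.60862088 -28.22228162 130.        ] 0.35134856296869377
```

View pics/w2.png

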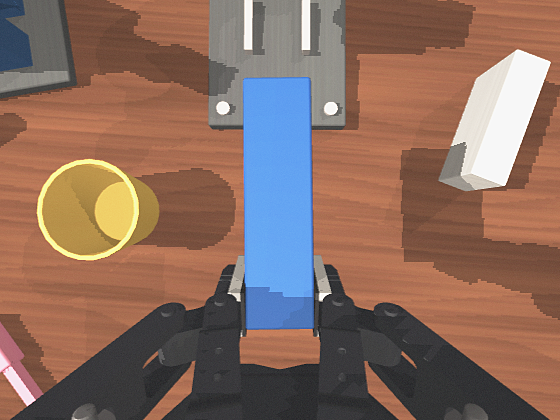

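The block is held straight. The rails' near ends are at (255,50) and (302,50), and the plate's front corners at (210,125) and (344,128).

```bash
python3 - <<'E'
from h import *
import pickle
w,c,s=pickle.load(open("w2.pkl","rb"))
print(plane(w,[[210,125],[344,128]],15).round(1), plane(w,[[255,50],[302,50],[251,2],[302,2]],24).round(1))
print(plane(w,[[244,78],[309,77.5],[245.5,328],[314.5,328]],130-10.5+45).round(1))
st=[622.5,-12,.075]
print(loc(st,[[-100,65,15],[-100,-65,15],[-33,23,24],[-33,-23,24],[22-205,0,0]]).round(1))
E
```

```text
[[517.1  44.2  15. ]
 [523.7 -81.3  15. ]] [[586.3   6.5  24. ]
 [589.5 -36.3  24. ]
 [630.5  13.6  24. ]
 [634.1 -33.   24. ]]
[[494.9  -7.1 164.5]
 [497.2 -35.2 164.5]
 [387.9 -16.1 164.5]
 [390.1 -45.3 164.5]]
[[517.9  45.3  15. ]
 [527.7 -84.3  15. ]
 [587.9   8.5  24. ]
 [591.3 -37.4  24. ]
 [440.  -25.7   0. ]]
```

```bash
python3 - <<'E'
from h import *
import pickle
st=[620.5,-12,.07]
O2=ori(st[2]-.01,.35).as_rotvec()
# tcp local x = far end - 95 + 6.5
P=lambda far,z: loc(st,[far-88.5,0,z+11])
r.move_linear(P(-128,32),rate=150,orientation=O2)
r.move_linear(P(-18,30),rate=120)
hit=r.move_linear(P(-18,10),rate=25,max_force=4)
o=sensors.observe(); z=o["tcp_pos"][2]; print(hit,o["tcp_pos"],o["wrist_force"])
zz=z-11+0.8
p=P(-18,zz); r.move_linear(p,rate=25)
hit=r.move_linear(P(28,zz),rate=30,max_force=8)
o=sensors.observe(); print(hit,o["tcp_pos"],R.from_euler('z',-st[2]).apply(o["tcp_pos"]-[st[0],st[1],0]),o["wrist_force"],o["time"])
w=optics.read_camera("wrist"); cv2.imwrite("pics/w3.png",w["img"][:,:,::-1])
E
```

```text
Traceback (most recent call last):
workcell.PlanningError: the arm cannot follow that straight line within its joint ranges
```

```bash
cat > ins.py <<'E'
from h import *
st=[620.5,-12,.07]
O2=ori(st[2]-.01,.35).as_rotvec()
P=lambda far,z: loc(st,[far-88.5,0,z+11])
print(inverse_kinematics(P(-45,30),O2),inverse_kinematics(P(28,15),O2))
r.move_linear(P(-45,119),rate=150,orientation=O2)
r.move_linear(P(-45,30),rate=150)
r.move_linear(P(-18,30),rate=80)
hit=r.move_linear(P(-18,10),rate=25,max_force=4)
o=sensors.observe(); z=o["tcp_pos"][2]; print(hit,o["tcp_pos"],o["wrist_force"])
zz=z-11+0.8
p=P(-18,zz); r.move_linear(p,rate=25)
hit=r.move_linear(P(28,zz),rate=30,max_force=8)
o=sensors.observe(); print(hit,o["tcp_pos"],R.from_euler('z',-st[2]).apply(o["tcp_pos"]-[st[0],st[1],0]),o["wrist_force"],o["time"])
w=optics.read_camera("wrist"); cv2.imwrite("pics/w3.png",w["img"][:,:,::-1])
E
python3 ins.py
```

```text
[ 0.31517589  0.5250498  -0.43457492  2.40762053  2.0532251   0.22831888
  2.71586906] [-0.24272959  0.61594586  0.36004736  2.24417498  4.52336133  0.23621604
  0.23138745]Traceback (most recent call last):
  File "ins.py", line 7, in <module>
    r.move_linear(P(-45,30),rate=150)
    ~~~~~~~~~~~~~^^^^^^^^^^^^^^^^^^^^
workcell.PlanningError: the arm cannot follow that straight line within its joint ranges
```

```bash
python3 - <<'E'
from h import *
np.set_printoptions(precision=2,suppress=True)
st=[620.5,-12,.07]
P=lambda far,z: loc(st,[far-88.5,0,z+11])
o=sensors.observe(); print(o["joints"],o["tcp_pos"],o["time"])
for t in [.35,.25,.15,0]:
  O2=ori(st[2]-.01,t).as_rotvec()
  for f,z in [(-45,119),(-45,80),(-45,50),(-45,30),(-30,30),(-18,30),(-18,15),(0,16),(22,16)]:
    print(t,f,z,inverse_kinematics(P(f,z),O2))
E
```

```text
[-0.46  0.36  0.63  2.32 -0.99  0.32 -0.48] [486.11 -21.47 129.43] 7.25
0.35 -45 119 [-0.46  0.36  0.63  2.31 -0.99  0.32 -0.49]
0.35 -45 80 [-0.26  0.41  0.37  2.36 -1.33  0.19 -0.15]
0.35 -45 50 [-0.24  0.48  0.36  2.39  4.43  0.21  0.37]
0.35 -45 30 [ 0.32  0.53 -0.43  2.41  2.05  0.23  2.72]
0.35 -30 30 [ 0.31  0.53 -0.43  2.37  1.94  0.22  2.83]
0.35 -18 30 [-0.24  0.55  0.36  2.35  4.36  0.23  0.42]
0.35 -18 15 [ 0.3   0.58 -0.43  2.35  2.01  0.24  2.76]
0.35 0 16 [-0.24  0.6   0.36  2.31  4.33  0.25  0.44]
0.35 22 16 [-0.24  0.61  0.36  2.26  4.49  0.24  0.27]
0.25 -45 119 [-0.56  0.42  0.79  2.22 -0.8   0.49 -0.67]
0.25 -45 80 [-0.44  0.47  0.64  2.27 -0.97  0.39 -0.51]
0.25 -45 50 [-0.33  0.51  0.49  2.3  -1.12  0.29 -0.37]
0.25 -45 30 [-0.25  0.53  0.37  2.32 -1.27  0.22 -0.23]
0.25 -30 30 [-0.27  0.55  0.4   2.28 -1.2   0.25 -0.3 ]
0.25 -18 30 [-0.29  0.56  0.43  2.25 -1.17  0.28 -0.34]
0.25 -18 15 [-0.23  0.58  0.34  2.27 -1.26  0.22 -0.25]
0.25 0 16 [-0.27  0.6   0.4   2.22 -1.19  0.26 -0.33]
0.25 22 16 [-0.3   0.63  0.45  2.17 -1.13  0.31 -0.4 ]
0.15 -45 119 [-0.58  0.4
[... 252 characters left out ...]
.54]
0.15 -18 30 [-0.42  0.63  0.64  2.16 -0.95  0.48 -0.56]
0.15 -18 15 [-0.39  0.65  0.59  2.17 -1.    0.44 -0.51]
0.15 0 16 [-0.41  0.67  0.62  2.13 -0.97  0.48 -0.55]
0.15 22 16 [-0.42  0.69  0.64  2.07 -0.95  0.52 -0.59]
0 -45 119 [-0.55  0.54  0.83  2.   -0.54  0.83 -0.92]
0 -45 80 [-0.52  0.6   0.8   2.05 -0.63  0.76 -0.84]
0 -45 50 [-0.5   0.65  0.78  2.08 -0.72  0.7  -0.76]
0 -45 30 [-0.48  0.68  0.75  2.09 -0.77  0.67 -0.71]
0 -30 30 [-0.48  0.7   0.76  2.06 -0.77  0.69 -0.73]
0 -18 30 [-0.48  0.71  0.76  2.02 -0.76  0.71 -0.74]
0 -18 15 [-0.47  0.74  0.74  2.04 -0.8   0.69 -0.71]
0 0 16 [-0.47  0.75  0.75  1.99 -0.79  0.72 -0.73]
0 22 16 [-0.47  0.78  0.76  1.93 -0.78  0.76 -0.76]
```

The 0.35 rad tilt runs joint 6 to its limit near the stand. I'll put the block back on its known free spot and regrasp it at 0.15 rad tilt, nearer its end.

```bash
cat > ins.py <<'E'
from h import *
np.set_printoptions(precision=2,suppress=True)
b=[626.6,-319.8,.192]; O=ori(b[2],.35); tcp=loc(b,[-40+6.5,0,12])
r.move_ptp(tcp+[0,0,100],O.as_rotvec())
r.move_linear(tcp+[0,0,-4],rate=100,max_force=5)
effector.move_gripper(.6)
r.move_linear(tcp+O.apply([0,0,-1])*35,rate=150)
g=-42; dx=19*np.sin(.15); O=ori(b[2],.15); tcp=loc(b,[g+dx,0,9])
r.move_linear(tcp+[0,0,60],orientation=O.as_rotvec(),rate=150)
print(r.move_linear(tcp,rate=100,max_force=15))
effector.move_gripper(0.)
o=sensors.observe(); h=o["tcp_pos"][2]; print(h,o["gripper_width"])
r.move_linear(tcp+[0,0,110],rate=200)
st=[620.5,-12,.07]
O2=ori(st[2],.15).as_rotvec()
P=lambda far,z: loc(st,[far-55+g+dx,0,z+h])
r.move_ptp(P(-60,110),O2)
r.move_linear(P(-45,30),rate=150)
r.move_linear(P(-18,30),rate=80)
w=optics.read_camera("wrist"); cv2.imwrite("pics/w3.png",w["img"][:,:,::-1])
o=sensors.observe(); print(o["time"],o["tcp_pos"],o["gripper_width"])
E
python3 ins.py
```

```text
False
10.01309658503612 0.3404495877058854
14.8667 [508.06 -19.67  40.13] 0.344071600960536
```

View pics/w3.png

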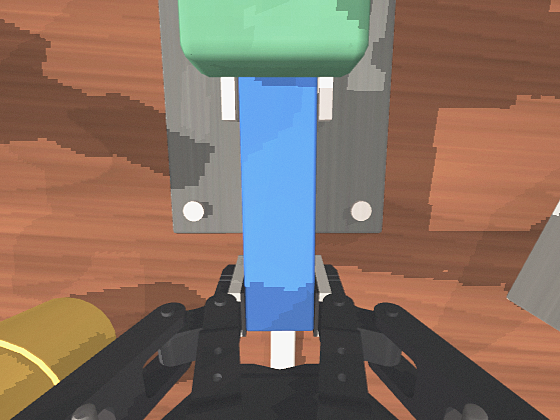

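The block is centred between the rails (221..235 and 319..332) and square to the stand. I'll lower it and slide it in to the stop.

```bash
cat > ins2.py <<'E'
from h import *
import pickle
np.set_printoptions(precision=2,suppress=True)
st=[620.5,-12,.07]; h=10; g=-42; dx=19*np.sin(.15)
P=lambda far,z: loc(st,[far-55+g+dx,0,z+h])
L=lambda p:R.from_euler('z',-st[2]).apply(p-np.array([st[0],st[1],0]))
hit=r.move_linear(P(-18,10),rate=25,max_force=4)
o=sensors.observe(); z=o["tcp_pos"][2]; print(hit,o["tcp_pos"],o["wrist_force"])
zz=z-h+0.7
r.move_linear(P(-18,zz),rate=25)
hit=r.move_linear(P(30,zz),rate=30,max_force=8)
o=sensors.observe(); print(hit,"far local",L(o["tcp_pos"])-[g+dx-55,0,0],o["wrist_force"])
effector.move_gripper(.55)
o=sensors.observe(); p=o["tcp_pos"]; t=ori(st[2],.15).apply([0,0,-1])
r.move_linear(p+t*60,rate=150)
r.move_linear(p+t*60+R.from_euler('z',st[2]).apply([-70,0,110]),rate=200)
o=sensors.observe(); print(o["time"],o["joints"])
pickle.dump((optics.read_camera("wrist"),optics.read_camera("top"),optics.read_camera("scene")),open("w4.pkl","wb"))
w=optics.read_camera("wrist"); cv2.imwrite("pics/w4.png",w["img"][:,:,::-1])
E
python3 ins2.py
```

```text
True [508.43 -19.8   24.73] [0.03 1.08 5.04]
True far local [22.    0.24 24.86] [-0.69 -0.01  4.07]
18.625 [-0.7   0.36  0.96  2.08 -0.49  0.77 -0.95]
```

View pics/w4.png

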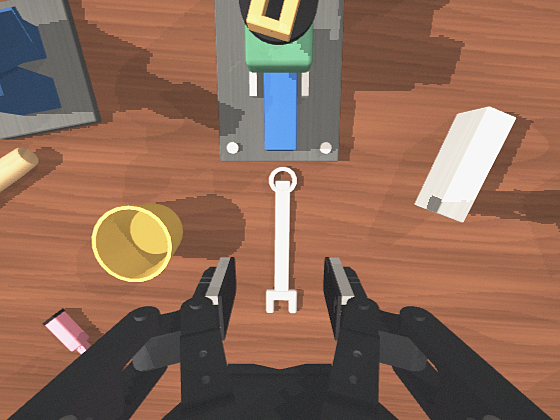

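The block is home: its far end reads x = 22.0 in the stand frame, and in the view it sits centred between the rails. Next is the driver: I'll triangulate the handle end and check reach.

```bash
python3 - <<'E'
from h import *
import pickle
from scipy.optimize import least_squares
np.set_printoptions(precision=2,suppress=True)
c,s=pickle.load(open("cs.pkl","rb")); w=pickle.load(open("w4.pkl","rb"))[0]
print(plane(w,[[266,151],[296,151]],60), "expect",loc([620.5,-12,.07],[[-88,15,60],[-88,-15,60]]))
T=lambda p:np.array(p)/3.2+[218,115]-.34
S=lambda p:np.array(p)/3.3+[125,180]-.35
# handle end centre, handle/shaft junction
f=lambda X:np.concatenate([(proj(c,X[:3])-T([101,263])).ravel(),(proj(s,X[:3])-S([633,47])).ravel()])
q=least_squares(f,[540,240,170]); E=q.x; print(E,q.fun)
yaw=.258
dz=R.from_euler('z',yaw).apply([-.5,0,.866]); tip=E-175*dz; print("tip",tip,"rackframe",R.from_euler('z',-yaw).apply(tip-[600.7,250.1,0]))
for d in [124,200,260]:
    print(d,inverse_kinematics(tip+dz*d,ori(yaw,np.pi/6).as_rotvec()),inverse_kinematics(tip+dz*d,ori(yaw+np.pi,-np.pi/6).as_rotvec()))
E
```

```text
[[531.91  -4.65  60.  ]
 [533.93 -32.77  60.  ]] expect [[531.67  -3.19  60.  ]
 [533.76 -33.12  60.  ]]
[534.97 234.2  184.18] [-0.52 -0.18 -0.61  0.11]
tip [619.57 256.52  32.63] rackframe [19.89  1.4  32.63]
124 [-0.99  0.49  0.68  2.18 -1.4   0.2  -0.43] [-0.35  0.41 -0.24  2.17  1.35  0.24  0.01]
200 [-1.18  0.34  0.84  2.18 -0.7   0.26 -1.11] [-0.2   0.27 -0.44  2.17  0.91  0.36  0.43]
260 [-1.44  0.24  1.07  2.16 -0.33  0.37 -1.47] [-0.03  0.16 -0.63  2.14  0.66  0.46  0.66]
```

```bash
cat > pre.py <<'E'
from h import *
import pickle
from scipy.optimize import minimize
np.set_printoptions(precision=2,suppress=True)
yaw=.258; dz=R.from_euler('z',yaw).apply([-.5,0,.866]); tip=np.array([619.6,256.5,32.6])
O=ori(yaw,.42)
if __name__=="__main__":
    effector.move_gripper(0.75)
    r.move_ptp(tip+dz*225,O.as_rotvec())
    o=sensors.observe(); print(o["time"],o["joints"],o["tcp_pos"],tip+dz*225)
    w=optics.read_camera("wrist"); t=optics.read_camera("top"); s=optics.read_camera("scene"); pickle.dump((w,t,s),open("w5.pkl","wb"))
    print(proj(w,[tip+dz*175]),proj(w,[tip+dz*101]))
    cv2.imwrite("pics/w5.png",w["img"][:,:,::-1])
E
python3 pre.py
```

```text
20.125 [-1.26  0.34  0.97  2.08 -0.52  0.49 -1.27] [511.01 226.36 227.5 ] [510.82 227.8  227.45]
[[276.3  225.81]] [[276.9  188.32]]
```

View pics/w5.png

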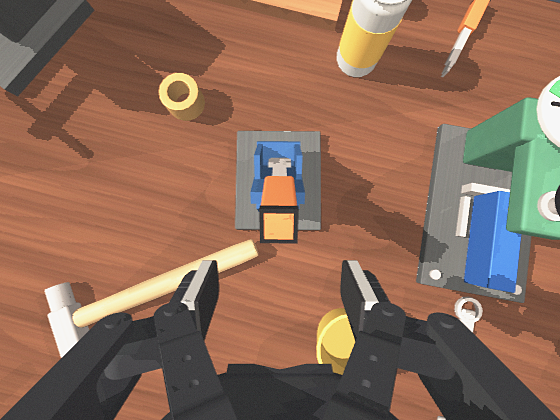

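The handle's end cap is centred at (278,224.5) against the predicted (276,226), so it is within 2 mm. I'll grasp the handle and pull it out along the trough.

```bash
cat > grab.py <<'E'
from pre import *
tip=tip+[.5,-1.2,0]
G=tip+dz*143+O.apply([0,0,19])
print(r.move_linear(G,rate=120,max_force=15,orientation=O.as_rotvec()))
o0=sensors.observe()
effector.move_gripper(0.)
o=sensors.observe(); print(o["gripper_width"],o["grip_force"],o["tcp_pos"],G,o["orientation"],O.as_rotvec(),o["wrist_force"])
r.move_linear(G+dz*85,rate=120)
o=sensors.observe(); print(o["time"],o["joints"],o["gripper_width"],o["tcp_pos"],G+dz*85)
st=[620.5,-12,.07]
K=R.from_matrix((R.from_euler('z',yaw)*R.from_euler('y',-np.pi/6)).as_matrix()).inv()*O  # tool in driver frame
pickle.dump((tip,K.as_rotvec(),G),open("grip.pkl","wb"))
for psi in [1.27,.6,0,-.4,-.8,-1.2]:
    D=R.from_euler('z',psi); tp=np.array([st[0],st[1],165]); 
    print(psi,inverse_kinematics(tp+[0,0,143]+(D*K).apply([0,0,19]),(D*K).as_rotvec()))
E
python3 grab.py
```

```text
False
0.2957701920901275 58.386515378952026 [558.43 239.08 139.67] [558.46 239.03 139.09] [-3.   -0.39 -0.64] [-3.   -0.39 -0.64] [-3.83 -1.33  6.3 ]
22.55 [-1.2   0.37  0.92  2.09 -0.57  0.46 -1.22] 0.29435667475086186 [516.96 228.51 212.12] [517.36 228.19 212.7 ]
1.27 [-0.4   0.53  0.57  1.39 -0.18  1.31 -0.14]
0.6 [-0.45  0.61  0.77  1.34 -0.33  1.42 -0.67]
0 [-0.49  0.67  0.96  1.32 -0.5   1.51 -1.13]
-0.4 [-0.5   0.7   1.05  1.33 -0.59  1.54 -1.46]
-0.8 [-0.52  0.72  1.12  1.35 -0.66  1.56 -1.79]
-1.2 [-0.53  0.72  1.18  1.39 -0.72  1.55 -2.14]
```

```bash
cat > hover.py <<'E'
from h import *
import pickle
np.set_printoptions(precision=2,suppress=True)
tip,K,G=pickle.load(open("grip.pkl","rb")); K=R.from_rotvec(K)
def pose(p,psi):
    D=R.from_euler('z',psi); return np.array(p)+[0,0,143]+(D*K).apply([0,0,19]),(D*K).as_rotvec()
if __name__=="__main__":
    r.move_linear(G+np.array([-60,-10,190]),rate=250)
    p,o=pose([620.5,-12,200],1.27); r.move_ptp(p,o)
    q=sensors.observe(); print(q["time"],q["tcp_pos"],p,q["joints"])
    w=optics.read_camera("wrist"); pickle.dump(w,open("w6.pkl","wb"))
    c,s=pickle.load(open("cs.pkl","rb"))
    a=w["img"]; P=np.array([[620.5,-12,157]])
    def crop(cam,h,sc):
        u=proj(cam,P)[0].astype(int); print(proj(cam,P),u-h); return cv2.resize(cam["img"][u[1]-h:u[1]+h,u[0]-h:u[0]+h],None,fx=sc,fy=sc,interpolation=cv2.INTER_CUBIC)
    im=np.zeros((600,800,3),np.uint8); im[:420,:560]=a; im[:240,560:800]=crop(c,15,8); im[240:480,560:800]=crop(s,15,8)
    cv2.imwrite("pics/comp.png",im[:,:,::-1])
    print("wrist head",proj(w,P),"tip",proj(w,[[620.5,-12,200]]))
E
python3 hover.py
```

```text
24.4917 [619.93 -13.04 323.15] [619.92 -13.88 324.1 ] [-0.5   0.56  0.8   1.33 -0.3   1.42 -0.04]
[[342.97 168.67]] [327 153]
[[245.27 248.95]] [230 233]
wrist head [[279.41 173.05]] tip [[279.4  187.35]]
```

View pics/comp.png

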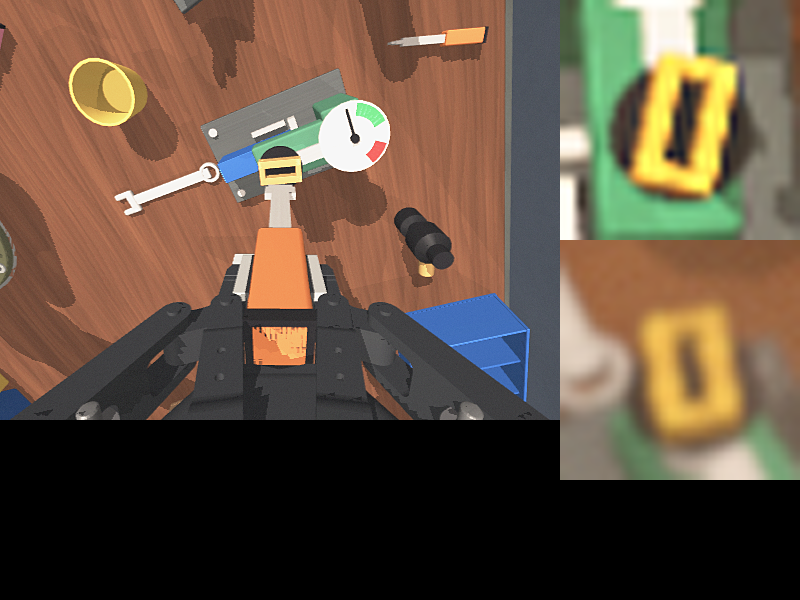

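The composite shows the slot pocket at about (265..297, 165..174) in the wrist view, almost parallel to the blade, which hangs at (265..296,187). I'll read the pixels numerically.

```bash
python3 - <<'E'
from hover import *
w=pickle.load(open("w6.pkl","rb")); a=w["img"].astype(int)
for y in range(145,204):
    s=''
    for x in range(254,306):
        p=a[y,x]; s+= 'Y' if p[0]-p[2]>70 and p[1]>110 else ('#' if p.max()<60 else ('.' if p.max()-p.min()<35 else ' '))
    print(y,s)
# predicted rim of pocket at candidate z, for psi offsets
for z in (157,):
  for a_ in (-.3,-.2,-.1):
    D=R.from_euler('z',a_)
    for n,d in (("top",0),("floor",-12)): print(a_,n,proj(w,D.apply([[16,5,d],[16,-5,d],[-16,-5,d],[-16,5,d]])+[620.5,-12,z]).round(1).tolist())
q=sensors.observe()
T=R.from_rotvec(q["orientation"])*K.inv(); t=q["tcp_pos"]-T.apply(K.apply([0,0,19]))-T.apply([0,0,143])
print("tip",t,T.as_euler('zyx'),proj(w,t+T.apply([[2,11,0],[2,-11,0],[-2,-11,0],[-2,11,0]])).round(1).tolist())
E
```

```text
145                                                     
146                     ..########..                    
147                   .#####.####.####.                 
148                 .###.............###.            ...
149               .##..........#........##.        .....
150              ##.#.....#.....#....#..####    ........
151             ##...#........##....#......##...........
152            #.........#......#...##..#...#...........
153           #..#.#..............#..#.#..#.##. ........
154          #.................#..#.#.#..###.##.........
155         .#.....#.#....###.####.##########..#........
156         ##...#..#.######.######....  YYYYYYYYY .....
157        .#..#..##.####...  YYYYYYYYYYYYYYYYYYYY......
158        #.....  YYYYYYYYYYYYYYYYYYYYYYYYYYYYYYYY.....
159      YYYYYYYYYYYYYYYYYYYYYYYYYYYYYYYYYYYYY   YY.....
160      YYYYYYYYYYYYYYYYYYYYYYYYYYYYYYYYYYYYYY  YY.....
161     YYYYYYYYYYYYYYYYYYYYYYYYYYYYYYYYYYYYYY    Y.....
162     YYY YYYYYYYYYYYYYYYYYYYYYYYYYYYYYYYYYYYY YY.....
163     Y YYYYYYYYYYYYYYYYYYYYYYYYYYYYYYYYYYYYYY  Y#....
164     Y YYYYYYY
[... 2121 characters left out ...]
..........                 
202        YYYYYYYY  ..................                 
203     YYYYYYYYYYYY ...................                
-0.3 top [[294.8, 168.4], [294.6, 177.6], [264.2, 177.6], [264.0, 168.4]]
-0.3 floor [[294.3, 165.2], [294.1, 174.1], [264.7, 174.1], [264.5, 165.2]]
-0.2 top [[294.3, 167.0], [295.0, 176.1], [264.8, 179.0], [263.6, 170.0]]
-0.2 floor [[293.8, 163.8], [294.5, 172.7], [265.3, 175.5], [264.2, 166.7]]
-0.1 top [[293.6, 165.5], [295.3, 174.6], [265.5, 180.4], [263.4, 171.5]]
-0.1 floor [[293.1, 162.4], [294.8, 171.2], [266.0, 176.8], [264.0, 168.2]]
tip [620.43 -10.5  199.43] [1.27 0.   0.  ] [[266.8, 183.6], [290.9, 183.6], [290.8, 187.7], [266.9, 187.8]]
```

Matched against the projection, the visible floor and rim edges agree with slot centre ≈ (621.3,-12.1) and slot yaw ≈ -0.2, so the driver yaw should be 1.37. I'll insert with a force check.

```bash
cat > dial.py <<'E'
from hover import *
st=[620.5,-12,.07]
def tipnow():
    q=sensors.observe(); T=R.from_rotvec(q["orientation"])*K.inv()
    return q["tcp_pos"]-T.apply(K.apply([0,0,19]))-T.apply([0,0,143]), T.as_euler('zyx')[0], q
def pointer(cam="wrist",z=138):
    w=optics.read_camera(cam); ctr=loc(st,[85,0,z])
    g=np.arange(-36,36.5,.5); X,Y=np.meshgrid(g,g)
    P=np.c_[X.ravel(),Y.ravel(),0*X.ravel()]; uv=proj(w,R.from_euler('z',st[2]).apply(P)+ctr).astype(np.float32)
    im=cv2.remap(w["img"],uv[:,0].reshape(X.shape),uv[:,1].reshape(X.shape),cv2.INTER_LINEAR).astype(int)
    # recentre on the white dial
    m=((im.min(2)>140)|((im.max(2)-im.min(2)>90)&(np.hypot(X,Y)<36))|(im.max(2)<90))
    d=(im.max(2)<110)&(np.hypot(X,Y)<29)
    k,lab,sta,cen=cv2.connectedComponentsWithStats(d.astype(np.uint8))
    if k<2: return None
    i=1+np.argmax(sta[1:,4]); xs,ys=X[lab==i],Y[lab==i]
    # hub = end nearest the grid centre, tip = farthest point
    far=np.argsort(np.hypot(xs,ys))[-8:]; v=np.array([xs[far].mean(),ys[far].mean()])
    a=np.c_[xs,ys]; u=np.linalg.svd(a-a.mean(0),full_matrices=False)[2][0]; u=u*np.sign(u@v)
    return np.arctan2(u[0],u[1]),v,len(xs)   # clockwise from +y
E
python3 - <<'E'
from dial import *
print(pointer(),pointer("top"),pointer("scene"))
X=[621.3,-12.1]
p,o=pose(X+[168],1.37); r.move_linear(p,rate=60,orientation=o); r.dwell(.2)
t,y,q=tipnow(); print(t,y,q["time"],q["wrist_force"])
e=np.array(X)-t[:2]
hit=r.move_linear(pose(list(X+e)+[141],1.37)[0],rate=20,max_force=5)
t,y,q=tipnow(); print(hit,t,y,q["wrist_force"],q["time"]); print(pointer())
E
```

```text
(np.float64(-0.017135829093196185), array([ 0.69, 28.25]), 477) None None
[621.59 -12.22 168.4 ] 1.3697826437702938 25.575 [-0.37  0.24 -1.99]
True [621.07 -12.06 145.2 ] 1.3700355393669326 [-1.18  0.54  5.34] 26.625
(np.float64(-0.025447754807357535), array([ 0.56, 28.31]), 522)
```

The tip touched at z = 145, which is the pocket floor, so it is in the slot. I'll back off 2.5 mm and turn clockwise in steps, watching the pointer.

```bash
cat > turn.py <<'E'
from dial import *
import sys
X=[621.3,-12.1]; z0=147.7; a0,a1,da=map(float,sys.argv[1:4])
a=a0
while a<a1-1e-6:
    a=min(a+da,a1); z=z0-4.77*max(0,a-.22)
    p,o=pose(X+[z],1.37-a); r.move_ptp(p,o)
    t,y,q=tipnow(); d=pointer(z=138-4.77*max(0,a-.2)); f=q["wrist_force"]
    print(round(a,2),round(1.37-y,2),t,f,q["wrist_torque"],q["time"],d and (round(d[0],2),d[1],d[2]))
    if d is None or d[0]>.6 or np.abs(f).max()>25: print("stop"); break
E
python3 - <<'E'
from dial import *
r.move_linear(pose([621.3,-12.1,147.7],1.37)[0],rate=20)
E
python3 turn.py 0 .9 .3
```

```text
0.3 0.29 [621.39 -11.41 146.89] [ 0.22  2.14 -1.6 ] [ 0.7  -0.06  0.03] 27.3667 (np.float64(-0.02), array([ 0.69, 28.25]), 500)
0.6 0.59 [621.11 -11.48 145.55] [ 1.03  3.4  -2.86] [ 0.98 -0.09  0.01] 27.7583 (np.float64(-0.01), array([ 0.75, 28.25]), 493)
0.9 0.89 [620.97 -11.45 144.17] [-0.71  4.23 -2.33] [ 1.26  0.1  -0.01] 28.15 (np.float64(-0.01), array([ 1.  , 28.25]), 494)
```

```bash
python3 - <<'E'
from dial import *
w=optics.read_camera("wrist"); a=w["img"].astype(int)
t,y,q=tipnow(); print(q["time"],q["gripper_width"],proj(w,[t]))
u,v=proj(w,[t])[0].astype(int)
for yy in range(v-32,v+16):
    print(yy,''.join('Y' if p[0]-p[2]>70 and p[1]>110 else ('#' if p.max()<60 else ('.' if p.max()-p.min()<35 else ' ')) for p in a[yy,u-32:u+32]))
E
```

```text
28.25 0.2943855059767763 [[278.69 186.42]]
154 ..............                     ....................         
155 ..............                    ....................          
156 .............                     ....................          
157 .............                    ....................           
158 ............                   ......................           
159 ............             ..###########.. ...........            
160 ...........           .########.##########..........            
161 ..........          .#####.............#####.......             
162 ...........       .####.......#............###.....             
163 ..........       .###........................###...             
164 ..........      .#.............................##.              
165 .........      ##...............................##.            .
166 .........     ##.................................##.           .
167 .........    ##....................................#.         ..
168 ........    ##...................................   Y         ..
169 ........   .#.....
[... 1552 characters left out ...]
YYYYYY .....
192 .....   YYYYYYY .#............................... YYYYYYYYY.....
193 .....   YYYYYYY  ................................ YYYYYYYYY.....
194 ....    YYYYYYY    ..............................YYYYYYYYYY.....
195 ....     YYYYYY    ..............................YYYYYYYYYY.....
196 ...      YYYYYYY   ..............................YYYYYYYYYY ....
197 ...      YYYYYYY   ..............................YYYYYYYYYYY....
198 ...       YYYYYY Y ..............................YYYYYYYYYY.... 
199 ..        YYYYYYYYY      ..................      YYYYY  ....... 
200 ..        YYYYYYYYYYYYYYY..................YYYYYY  ##.........  
201 ..         YYYYYYYYYYYYYY..................Y  ######..........
```

The blade is in the slot and the screw follows with about 0.25 rad of lag. I'll continue in finer steps.

```bash
python3 turn.py .9 2.1 .15
```

```text
1.05 1.04 [621.08 -11.67 143.59] [-1.45  3.03 -3.58] [1.42 0.15 0.01] 28.5 (np.float64(-0.01), array([ 0.75, 28.25]), 484)
1.2 1.19 [621.23 -12.09 142.94] [-0.78  4.15 -4.38] [ 1.36  0.15 -0.03] 28.8 (np.float64(-0.01), array([ 1.19, 28.31]), 484)
1.35 1.34 [621.29 -12.42 142.28] [-0.37  3.78 -3.57] [1.12 0.09 0.03] 29.1 (np.float64(-0.01), array([ 1.  , 28.31]), 484)
1.5 1.49 [621.19 -12.35 141.57] [-1.23  3.39 -4.  ] [1.   0.23 0.04] 29.4 (np.float64(-0.02), array([ 1.  , 28.31]), 498)
1.65 1.64 [621.12 -12.26 140.86] [-2.12  3.06 -3.68] [0.91 0.47 0.04] 29.7 (np.float64(-0.02), array([ 1.  , 28.25]), 492)
1.8 1.79 [621.06 -12.23 140.14] [-2.01  2.93 -4.72] [0.9  0.63 0.07] 30.0 (np.float64(-0.01), array([ 0.75, 28.25]), 498)
1.95 1.94 [621.01 -12.11 139.4 ] [-2.87  3.61 -4.12] [0.93 0.81 0.1 ] 30.3 (np.float64(0.18), array([ 5.75, 27.88]), 507)
2.1 2.09 [621.21 -12.45 138.76] [-2.89  2.32 -3.66] [0.66 0.81 0.1 ] 30.6 (np.float64(0.42), array([12.19, 25.94]), 542)
```

```bash
python3 turn.py 2.1 2.35 .125; python3 - <<'E'
from dial import *
t,y,q=tipnow(); print(q["joints"],[pointer(z=zz)[:2] for zz in (128,130,134)])
E
```

```text
2.23 2.22 [621.1  -12.29 138.15] [-2.77  2.48 -2.71] [0.53 1.13 0.13] 30.9 (np.float64(0.61), array([16.88, 23.12]), 549)
stop
[-0.55  0.81  1.27  1.4  -0.78  1.58 -1.73] [(np.float64(0.6108918736251024), array([16.75, 23.12])), (np.float64(0.6169249428365383), array([16.88, 23.12])), (np.float64(0.615728047137656), array([17.12, 22.88]))]
```

```bash
cat > out.py <<'E'
from dial import *
X=[621.3,-12.1]; z=147.7-4.77*(2.35-.22)
r.move_ptp(*pose(X+[z],1.37-2.35)); r.dwell(.2); print(pointer(z=130)[:2])
r.move_ptp(*pose(X+[z],1.37-2.12)); print(pointer(z=130)[:2])
print(r.move_linear(pose(X+[z+45],1.37-2.12)[0],rate=60,max_force=15))
t,y,q=tipnow(); print(pointer(z=130),q["time"],q["wrist_force"],q["gripper_width"])
# back towards the rack
r.move_linear(pose(X+[215],-.75)[0],rate=150)
T=R.from_euler('z',.258)*R.from_euler('y',-np.pi/6)
O=(T*K).as_rotvec(); dz=T.apply([0,0,1])
r.move_ptp(G+np.array([-60,-10,190]),O)
r.move_ptp(G+dz*95,O); r.dwell(.2)
q=sensors.observe(); print(q["time"],q["joints"],q["tcp_pos"],G+dz*95,q["gripper_width"])
import pickle; pickle.dump([optics.read_camera(n) for n in("wrist","top","scene")],open("w7.pkl","wb"))
E
python3 out.py
```

```text
(np.float64(0.8252947123941167), array([21.25, 19.12]))
(np.float64(0.8257510271941196), array([21.25, 19.12]))
False
(np.float64(0.8302074609316726), array([21.25, 19.  ]), 528) 32.85 [ 0.42 -0.44 -2.46] 0.29681934985139574
35.225 [-1.25  0.36  0.98  2.08 -0.57  0.49 -1.22] [513.49 227.35 223.13] [512.53 226.91 221.36] 0.2926073060154667
```

The pointer reads 0.83 rad, in the green, with the driver clear. Now I'll seat the driver.

```bash
python3 - <<'E'
from dial import *
T=R.from_euler('z',.258)*R.from_euler('y',-np.pi/6); O=(T*K).as_rotvec(); dz=T.apply([0,0,1]); dx=T.apply([1,0,0])
print(r.move_linear(G+dz*50+dx*2,rate=100,max_force=10,orientation=O))
print(r.move_linear(G+dz*1+dx*1,rate=50,max_force=10))
q=sensors.observe(); print(q["time"],(q["tcp_pos"]-G)@np.c_[dx,dz],q["tcp_pos"]-G,q["wrist_force"])
E
```

```text
False
False
37.1083 [1.14 1.17] [0.39 0.1  1.59] [-0.42  0.6  -1.84]
```

```bash
python3 - <<'E'
from dial import *
T=R.from_euler('z',.258)*R.from_euler('y',-np.pi/6); O=T*K; dz=T.apply([0,0,1])
effector.move_gripper(.6); r.dwell(.3)
q=sensors.observe(); r.move_linear(q["tcp_pos"]+dz*100,rate=120)
r.move_linear(q["tcp_pos"]+dz*100+[-60,-40,60],rate=150); r.dwell(.3)
w=optics.read_camera("wrist"); c0,s0=pickle.load(open("cs.pkl","rb")); t,s=optics.read_camera("top"),optics.read_camera("scene")
def cr(cam,P,h): 
    u=proj(cam,[P])[0].astype(int); return cv2.resize(cam["img"][max(0,u[1]-h):u[1]+h,max(0,u[0]-h):u[0]+h],(240,240),interpolation=cv2.INTER_CUBIC)
im=np.zeros((480,800,3),np.uint8); im[:420,:560]=w["img"]; im[:240,560:]=cr(s0,[590,250,90],35); im[240:,560:]=cr(s,[590,250,90],35)
cv2.imwrite("pics/end.png",im[:,:,::-1]); print(sensors.observe()["time"], pointer(z=130))
tip=np.array([620.1,255.3,32.6]); print(proj(w,[tip+dz*175,tip+dz*101]))
E
```

```text
40.3333 (np.float64(0.8354390800252028), array([19.31, 21.12]), 685)
[[252.68 153.09]
 [257.86 137.26]]
```

View pics/end.png

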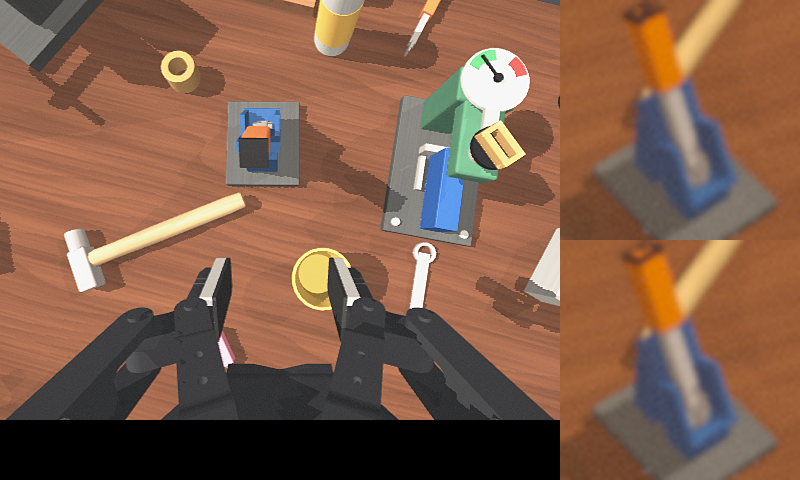

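The driver sits in the rack, with its handle end at (254,153) against the predicted (253,153). The pointer is in the green sector and the block is on the anvil.

```bash
python3 -c "
from workcell import *
print(finish_job())"
```

```text
the job is handed in; nothing more can be done
None
```

The job is handed in at about 40 s of the 72 s limit (the hand-in call returned no verdict): block on the anvil against the back stop, pointer at about 0.83 rad in the green, driver back in its rack, and I touched nothing else on the bench.

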